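Shut and bolt the bench blaster

TASK

Get the small bench blaster ready to run: swing its window lid down, press the lid fully down onto its springy seal while you push the barrel bolt across until its tip is fully home in the keeper, then turn the bolt's knob down into its notch so that it cannot work back. Press no harder than the seal needs, never ram the bolt against the keeper, and leave the things round the blaster where they are.

Things in the scene. Friction and masses are not known exactly. Their poses are not given: they have to be found in the camera images.
- blaster: grey metal bench blaster, 190 (x) by 230 (y) mm, 95 mm high, fixed. Origin: centre of its underside; x from its front (robot side) to its back, y to its left. Left 160 mm: chamber under the window lid; right 70 mm: closed console, top 95 mm up, level with the shut lid, with a round gauge at the back and a black regulator knob. Lid hinge line: along y at x = +85, z = 91 mm.
- lid (a joint): lid angle, rad: 0 fully down, growing as the front edge swings up. Stiff hinge: stays at any angle, 1 to 2 N at the front edge moves it. 8 mm aluminium frame with a clear pane, blaster x -95 to +79, y -43 to +115 mm. Let go, it rests on the seal at about 0.035, where the bolt stands 5 mm above its locked height.
- lid_edge (a point): middle of the lid's front edge, on its top face (180 mm from the hinge line); plain flat metal 65 mm deep, left of the bolt
- seal: black rubber seal bar along the chamber's front rim, under the lid, 8 x 148 mm; origin on its top face. Free, it stands 6 mm proud and pushes up with 14 N; it is flat and solid from about 18 N; over 25 N damages it. Pressing down at the bolt's knob, about 20 N brings the lid to that solid stop, and only there (within 0.5 mm) does the bolt clear the keeper.
- keeper: steel keeper screwed to the console's top near its left front: a staple with a square eye 12 mm wide and high, 14 mm long along y, set low so that the bolt clamps the lid. Origin: centre of the eye, 9.4 mm above the console top. With the bolt home the sprung lid bears up on it with some 16 N; over 26 N bends it.
- keeper_mouth (a point): centre of the keeper eye's left (+y) mouth, where the bolt enters; axes as the blaster's
- bolt (a joint): slide of the barrel bolt along the blaster's -y (to the right), m: 0 drawn back, 0.036 home against its stop. About 2 N moves it when free. The nose reaches the keeper's mouth at about 0.019 and, if lined up, comes out beyond it from 0.033 on.
- bolt_tip (a point): centre of the bolt's nose. Steel rod 10 mm thick, square-ended, along y, 35 mm behind the lid's front edge, axis 10 mm above the lid's top, in two guides 17 mm wide that stand 18 mm above the lid. With the lid fully down its axis runs 0.6 mm above the eye's centre.
- knob (a joint): angle of the bolt's knob about the rod, rad: 0 standing up, growing as it is turned down toward the robot (blaster's -x), 1.4 at its stop. A rail on that side of the rod (9 to 12 mm from its axis, top 6 mm above the axis) blocks it at about 0.6, but for an 11 mm notch that the knob meets when the bolt is within 2.5 mm of home. Turns very easily, stays where left.
- knob_head (a point): middle of the knob's knurled head (12 mm thick, 15 mm long, above a stem that tapers to 6 mm at the rod), 33 mm from the rod's axis along the stem; its top is 42 mm from the axis. Standing up it can be pinched from above.
- cast_1: plaster jaw cast, 51x66x31 mm, loose bystander; origin under its centre
- cast_4: plaster jaw cast, 51x66x31 mm, loose bystander; origin under its centre
- pliers: wire pliers with red handles, 44x133x12 mm, loose bystander; origin under its centre
- white_tray: small open white plastic box, 56x80x34 mm, loose bystander; origin under its centre

How it is judged:
By the outcome, as a careful person would: the job done as asked, in the order asked, and still so for the second after the job is handed in, with the robot touching nothing.
It also fails if it takes over 64 s, if anything falls off the work surface, if the arm or the gripper's body presses on something with over 40 N, if the wrist force passes 120 N, or if a joint passes its speed limit or range.

ROBOT

A 6-joint arm with a two-finger parallel gripper is mounted at the origin on a cart in front of the work surface, level with it; the furniture and walls round the work are solid. World frame = base frame: x ahead of the robot, y to its left, z up, the work surface at z = 0. Lengths are in mm, angles in rad, forces in N, time in s.
With the tool pointing down it reaches from about 400 to 925 mm from the base axis. Payload 12.5 kg.
Tool frame: the origin (TCP) lies at the very end of the fingers, on their centre line; the grasp point (between the pads) lies 19 mm behind it; z points along the fingers, y is the line along which they close (so a half turn about z gives the same grasp; the last joint's range is limited). The gripper opens to 95 mm and grips with 3 to 60 N. Pads are 20 mm wide; open, the fingers measure 119 mm over their backs; the gripper's body (75 mm by 180 mm) begins 59 mm behind the grasp point.
Start: joints at [-1.444, 0.491, 1.559, -0, 1.092, -0.106], TCP at [144.211, -608.153, 214.661] pointing down, gripper open.
Joint ranges: [-3.1, 3.1], [-0.84, 2.19], [0.05, 2.79], [-1.13, 4.28], [0.06, 2.93], [-2.69, 2.69]. Speed limits (rad/s): [2.22, 2.22, 2.79, 3.14, 3.14, 3.14].

INTERFACE

Orientations are given as a rotation vector (axis times angle).
In Python, from station import arm gives the robot as it stands. The module is installed in compiled form; this text tells all that it offers.
- The arm moves only by the shell command python3 -m pendant 'ROWS' [OPENING] [FORCE]. ROWS is JSON, a list of rows, each a list of 2 entries, a list of its own where there are three numbers: the shift along the tool's x, y, z each as a share of 1000 mm, from -1 to 1, then the turn, a rotation vector about the tool's x, y, z each as a share of 180 degrees, from -1 to 1. In form: [[[dx, dy, dz], [ax, ay, az]], ...]. A call has 1 to 8 rows; each row shifts and turns the commanded pose from where the row before left it, along the tool's axes as they then stand; what a row does not reach is not made up. A row lasts 1/8 s, in which the tool goes at most 62.5 mm and 10.7 degrees, less where a joint would pass 70% of its speed; a pose out of reach is approached as far as the arm can. A call with a number of a shift or a turn outside -1 to 1 is refused whole. A call with a gripper value outside its range is refused whole. OPENING is the opening, from -1 (shut) to 1 (fully open), set as the call begins (- or left out, the last holds). The fingers move at their own pace and stop on an object; FORCE is the grip in N (left out, the last holds). Time passes only in rows, so rows that do not move let the fingers close. It gives the time, the measured TCP pose, the force, the opening and the grip force at its end, in the units of the state.
- arm.get_obs(): the state, without advancing time (a new reading comes with each control period).
- arm.camera(name): name is "scene" or "side" or "wrist"; returns (picture, depth): 420x560x3 uint8, blue, green, red; 420x560 float32, mm along the optical axis (not along the pixel's ray), 0 where there is no reading.
- arm.camera_info(name): a dict with "fovy" (degrees; the focal length in pixels is half the picture's height over the tangent of half this angle, whatever the lens; pixels are square), "cx", "cy" (the principal point, pixels), "camera_from_world" (4x4, takes a point from world to camera coordinates); the wrist camera has in their place "mount" (4x4, takes a point from camera to tool coordinates, whose origin is the TCP and whose axes are the flange's). Camera axes: x right, y down, z forward; pixel columns grow to the right and rows downward; lengths in mm; the calibration is good to about 2 mm. The wrist camera is an equidistant fisheye: a pixel r from the principal point sees the ray r / f radians off the axis. A picture is of the moment at which its call begins: read the wrist's pose just before it. camera_info takes no time and is no camera call.
- arm.sign_off(): hands the job in; it is judged then, once.
The state is a dict: "time": time; "joint_positions": joint angles; "dq": joint speeds; "tau": joint torques, N m; "tool_pos": TCP position; "orientation": TCP orientation; "wrist_force": force on the tool from outside, world axes, zero at the start; "wrist_torque": the same for the moment, N m; "opening": opening from 0.0 (shut) to 1.0 (fully open); "gripper_force": force on a finger pad.
Only numpy, scipy, OpenCV 4.12 (cv2) and the standard library are available. Lean on these libraries where they do the work, as an engineer would, in place of code of your own. Each camera call takes 0.05 s, during which the arm holds its last target. There are 200 camera calls.

## Working session

There is one attempt and no reset: what is moved stays moved. The work goes in short steps, Python scripts to look and compute and a shell command to move; the robot and the scene stay as the last step left them, time stands still between calls to the robot, and variables do not carry over. Pictures are saved under pics/ and viewed, at most 10 in all, crops included, and the job is handed in when it is done.

```bash
mkdir -p pics; cat > h.py <<'E'
import numpy as np, cv2
from scipy.spatial.transform import Rotation as R
from station import arm
def f_of(i): return 210/np.tan(np.radians(i['fovy'])/2)
def pts(name, d):
    """world xyz for every pixel of a scene/side depth image"""
    i=arm.camera_info(name); f=f_of(i); T=np.linalg.inv(np.array(i['camera_from_world']))
    v,u=np.mgrid[0:d.shape[0],0:d.shape[1]]
    P=np.stack([(u-i['cx'])/f*d,(v-i['cy'])/f*d,d],-1)
    return P@T[:3,:3].T+T[:3,3]
E
python3 - <<'E'
from h import *
o=arm.get_obs(); print({k:np.round(v,3) for k,v in o.items()})
for n in ['scene','side']:
    p,d=arm.camera(n); cv2.imwrite(f'pics/{n}0.png',p); np.savez(f'pics/{n}0.npz',p=p,d=d,w=pts(n,d))
    i=arm.camera_info(n); T=np.linalg.inv(np.array(i['camera_from_world'])); print(n,i['fovy'],T[:3,3].round(),T[:3,2].round(2))
print(arm.camera_info('wrist'))
E
```

```text
{'time': np.float64(0.0), 'joint_positions': array([-1.444,  0.492,  1.559,  0.   ,  1.092, -0.106]), 'dq': array([-0.   ,  0.001,  0.001,  0.   , -0.001,  0.   ]), 'tau': array([-4.0000e-03, -6.1264e+01, -2.5819e+01,  6.9000e-02,  4.8000e-02,
       -0.0000e+00]), 'tool_pos': array([ 144.18 , -607.88 ,  214.057]), 'orientation': array([-3.119, -0.365,  0.   ]), 'wrist_force': array([ 0.215,  0.451, -0.294]), 'wrist_torque': array([0.028, 0.018, 0.009]), 'gripper_force': np.float64(0.0), 'opening': np.float64(1.002)}
scene 49.89061912220305 [-238.  540. 1164.] [ 0.53 -0.42 -0.74]
side 44.458972806127086 [ 161. -651. 1369.] [ 0.26  0.41 -0.88]
{'fovy': 65.70646984690485, 'cx': 278.1186811083702, 'cy': 209.07731895448754, 'mount': array([[ 9.33826351e-04, -9.69141798e-01, -2.46502138e-01,
         6.95070921e+01],
       [ 9.99998182e-01,  4.95120683e-04,  1.84169804e-03,
         2.40246674e-01],
       [-1.66281824e-03, -2.46503410e-01,  9.69140498e-01,
        -1.70345246e+02],
       [ 0.00000000e+00,  0.00000000e+00,  0.00000000e+00,
         1.00000000e+00]])}
```

View pics/scene0.png

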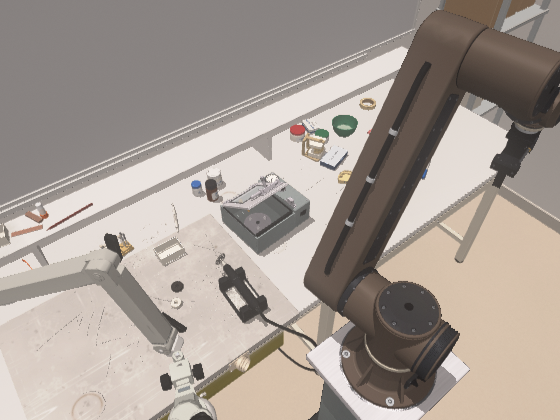

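View pics/side0.png

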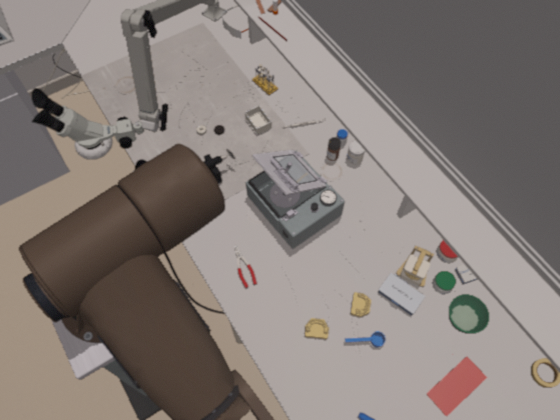

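The scene view shows the blaster around (265,215), with its lid half open. In the side view it is around (295,195): console with gauge at (328,198), regulator at (314,207), keeper near (291,213). Next I'll fit its pose from the depth.

```bash
python3 - <<'E'
from h import *
for n,roi in [('side',(130,255,235,355)),('scene',(165,255,205,320))]:
    z=np.load(f'pics/{n}0.npz'); w=z['w']; p=z['p']
    a,b,c,e=roi; W=w[a:b,c:e]; 
    h=np.histogram(W[...,2],bins=np.arange(-10,260,10)); print(n,[(int(x),int(k)) for k,x in zip(*h) if k>20])
    m=np.abs(W[...,2]-95)<5
    m=cv2.morphologyEx(m.astype(np.uint8),cv2.MORPH_OPEN,np.ones((3,3)))
    k,l,s,ce=cv2.connectedComponentsWithStats(m)
    for j in range(1,k):
        if s[j,4]>60:
            q=W[l==j]; print(s[j],q.mean(0).round(1),cv2.minAreaRect(q[:,:2].astype(np.float32)))
    cv2.imwrite(f'pics/{n}0c.png',cv2.resize(p[a:b,c:e],None,fx=5,fy=5,interpolation=cv2.INTER_CUBIC)[:600,:800])
E
```

```text
side [(-10, 4154), (0, 4241), (10, 592), (20, 655), (30, 303), (40, 252), (50, 266), (60, 240), (70, 295), (80, 487), (90, 1226), (100, 435), (110, 290), (120, 163), (130, 153), (140, 189), (150, 133), (160, 85), (170, 75), (180, 311), (190, 358)]
[ 43  64  65  40 870] [ 585.5 -126.7   94.8] ((601.4267578125, -120.19601440429688), (185.75379943847656, 71.25700378417969), 2.789102792739868)
scene [(-10, 3276), (0, 2291), (10, 559), (20, 649), (30, 291), (40, 278), (50, 289), (60, 305), (70, 321), (80, 397), (90, 560), (100, 203), (110, 109), (120, 63), (130, 69), (140, 37), (150, 24), (160, 35), (170, 46), (180, 196), (190, 229)]
[ 72  21  31  25 354] [ 561.3 -125.4   94.1] ((560.1641845703125, -123.45640563964844), (105.7464828491211, 69.10054779052734), 1.4773744344711304)
```

View pics/side0c.png

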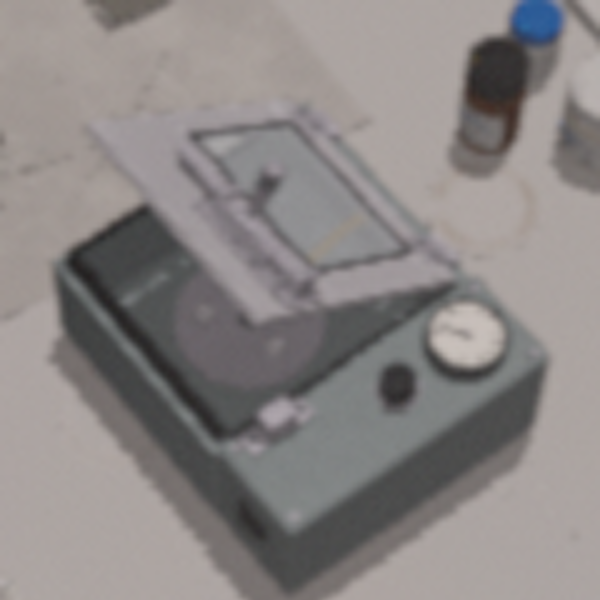

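```bash
python3 -m pendant '[[[0,0,-0.06],[0,0,0.0585]],[[0.037,-0.0447,-0.005],[0,0,0]],[[0.037,-0.0447,-0.005],[0,0,0]],[[0.037,-0.0447,-0.005],[0,0,0]],[[0.037,-0.0447,-0.005],[0,0,0]],[[0.037,-0.0447,-0.005],[0,0,0]],[[0.037,-0.0447,-0.005],[0,0,0]],[[0.037,-0.0447,-0.005],[0,0,0]]]' -1 20 && python3 -m pendant '[[[0.037,-0.0447,-0.005],[0,0,0]],[[0.037,-0.0447,-0.005],[0,0,0]],[[0.037,-0.0447,-0.005],[0,0,0]],[[0.037,-0.0447,-0.005],[0,0,0]],[[0.037,-0.0447,-0.005],[0,0,0]],[[0,0,0],[0,0,0]],[[0,0,0],[0,0,0]]]'
cat >> h.py <<'E'
def wshot(tag):
    """wrist picture -> saved picture, world point map, camera centre and rotation"""
    o=arm.get_obs(); p,d=arm.camera('wrist'); i=arm.camera_info('wrist'); f=f_of(i)
    T=np.eye(4); T[:3,:3]=R.from_rotvec(o['orientation']).as_matrix(); T[:3,3]=o['tool_pos']; T=T@np.array(i['mount'])
    v,u=np.mgrid[0:420,0:560]; x,y=u-i['cx'],v-i['cy']; r=np.hypot(x,y)+1e-9; t=np.tan(r/f)/r
    ray=np.stack([x*t,y*t,np.ones_like(t)],-1)@T[:3,:3].T
    w=ray*d[...,None]+T[:3,3]
    np.savez(f'pics/{tag}.npz',p=p,d=d,w=w,ray=ray,c=T[:3,3]); cv2.imwrite(f'pics/{tag}.png',p); return p,w,ray,T[:3,3]
E
python3 -c "
from h import *
o=arm.get_obs(); print(o['time'],o['tool_pos'],o['orientation'],o['wrist_force'])
p,w,ray,c=wshot('w1'); print(c)"
```

```text
time: 1.1
tool_pos: [388.3, -281.3, 309.7]
orientation: [3.141, 0.077, -0.0]
wrist_force: [0.2, -0.3, -0.3]
opening: 0.216
gripper_force: 0.0
time: 1.98
tool_pos: [561.0, -50.7, 334.1]
orientation: [3.141, 0.078, -0.002]
wrist_force: [0.0, 0.1, 0.3]
opening: 0.006
gripper_force: 0.0
1.975 [561.03115437 -50.68690049 334.12671189] [ 3.14055206e+00  7.79984170e-02 -1.70325946e-03] [0.00531795 0.08269491 0.25045624]
[630.67787261 -47.35215688 504.39662447]
```

View pics/w1.png

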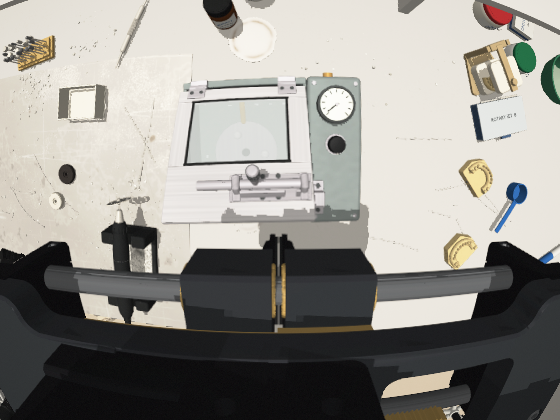

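The wrist view is clear. The knob head is at (252,172), the bolt rod lies along v≈185 from 195 to 305, and the keeper is at (319,190). The lid's front edge is at v≈221, the regulator at (337,145) and the gauge at (336,104).

```bash
cat > fit.py <<'E'
from h import *
import sys
z=np.load(f'pics/{sys.argv[1]}.npz'); w=z['w']; p=z['p'].astype(int)
v,u=np.mgrid[0:420,0:560]; m=(np.abs(w[...,2]-95)<4)&(u>300)&(u<375)&(v>65)&(v<235)
m=cv2.morphologyEx(m.astype(np.uint8),cv2.MORPH_OPEN,np.ones((3,3))).astype(bool)
q=w[m]; print('console z',np.median(q[:,2]))
r=cv2.minAreaRect(q[:,:2].astype(np.float32)); print(r)
# right (outer) edge line: per row the largest u pixel
rows=[v0 for v0 in range(85,215) if m[v0].any()]
e=np.array([w[v0,np.where(m[v0])[0].max()] for v0 in rows]); k=np.polyfit(e[:,0],e[:,1],1); print('yaw from right edge',k)
# lid plane
L=(u>170)&(u<300)&(v>90)&(v<219)&(w[...,2]>96)
Q=w[L]; best=None; rng=np.random.default_rng(0)
for _ in range(300):
    a=Q[rng.choice(len(Q),3)]; n=np.cross(a[1]-a[0],a[2]-a[0]); n/=np.linalg.norm(n)+1e-9; n*=np.sign(n[2])
    s=np.abs((Q-a[0])@n)<1.5
    if best is None or s.sum()>best[0]: best=(s.sum(),s)
A=Q[best[1]]; c=A.mean(0); n=np.linalg.svd(A-c,full_matrices=False)[2][2]; n*=np.sign(n[2]); print('lid n',n,c,'angle',np.arccos(n[2]),best[0],len(Q))
for _,nm,(a,b,s,t) in [(0,'knob',(160,185,238,266))]:
    W=w[a:b,s:t]; h=(W-c)@n; k=h>45; print(nm,W[k].mean(0),h.max(),k.sum(), 'px',np.argwhere(k).mean(0)+[a,s])
K=w[175:210,308:332]; kk=(K[...,2]>105)&(K[...,2]<125); print('keeper',K[kk].min(0),K[kk].max(0),K[kk].mean(0))
E
python3 fit.py w1
```

```text
console z 95.27836587318603
((607.7813720703125, -121.44459533691406), (188.857421875, 69.06948852539062), 4.424808025360107)
yaw from right edge [ 7.45564582e-02 -1.99991889e+02]
lid n [0.58861903 0.03995659 0.80742251] [598.89363467   2.10551455 153.5413348 ] angle 0.6310261951289691 9920 16259
knob [592.82817702 -27.4948964  230.8402748 ] 300.02110443513345 177 px [171.41242938 251.87570621]
keeper [ 536.00234781 -109.4586062   105.06992789] [555.55740442 -94.71240767 116.77457282] [ 546.73082383 -102.30297178  113.98738217]
```

```bash
python3 -m pendant '[[[0,0,0],[0,0,-0.0075]],[[0.0027,-0.048,0],[0,0,0]],[[0.0027,-0.048,0],[0,0,0]],[[0,0,0.06],[0,0,0]],[[0,0,0.058],[0,0,0]],[[0,0,0],[0,0,0]],[[-0.008,0,0.022],[0,0,0]],[[0,0,0],[0,0,0]]]' -1 20
```

```text
time: 3.02
tool_pos: [552.0, 44.3, 196.1]
orientation: [3.139, 0.113, 0.001]
wrist_force: [0.5, -0.3, 0.7]
opening: 0.003
gripper_force: 0.0
```

```bash
python3 -m pendant '[[[-0.003,0,0.011],[0,0,0]],[[-0.005,0,0.011],[0,0,0]],[[-0.005,0,0.011],[0,0,0]],[[-0.005,0,0.011],[0,0,0]],[[-0.004,0,0.012],[0,0,0]],[[-0.003,0,0.012],[0,0,0]],[[-0.002,0,0.011],[0,0,0]],[[0,0,0],[0,0,0]]]'; python3 -m pendant '[[[0,0,0.004],[0,0,0]],[[0,0,0.004],[0,0,0]],[[0,0,0],[0,0,0]]]'
```

```text
time: 4.03
tool_pos: [524.5, 42.9, 114.7]
orientation: [-3.139, -0.114, 0.003]
wrist_force: [-0.1, 0.5, 0.7]
opening: 0.004
gripper_force: 0.0
time: 4.4
tool_pos: [524.9, 43.0, 107.4]
orientation: [3.139, 0.114, -0.0]
wrist_force: [0.2, 0.5, -0.4]
opening: 0.003
gripper_force: 0.0
```

```bash
python3 -m pendant '[[[0,0,0.003],[0,0,0]],[[0,0,0.003],[0,0,0]],[[0,0,0],[0,0,0]]]'; python3 -c "
from h import *
wshot('w2')"
```

```text
time: 4.78
tool_pos: [524.9, 42.9, 101.4]
orientation: [3.139, 0.114, -0.0]
wrist_force: [-0.6, -0.3, 0.5]
opening: 0.004
gripper_force: 0.0
```

View pics/w2.png

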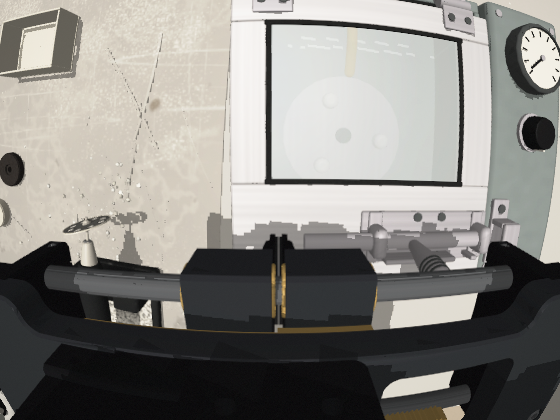

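```bash
python3 -m pendant '[[[0,0,-0.055],[0,0,0]],[[0,0,-0.054],[0,0,0]],[[-0.025,0.035,0],[0,0,0]],[[-0.025,0.035,0],[0,0,0]],[[0,0,0],[0,0,0]],[[0,0,0],[0,0,0]]]' -0.2 20; python3 -c "
from h import *
wshot('w3')"
```

```text
time: 5.58
tool_pos: [480.5, -30.4, 210.8]
orientation: [3.139, 0.113, 0.001]
wrist_force: [-0.8, -0.6, -0.8]
opening: 0.401
gripper_force: 0.0
```

```bash
python3 -m pendant '[[[0,0.04,0],[0,0,0]],[[0,0,0],[0,0,0]],[[0,0,0],[0,0,0]]]' -0.2 20; python3 -c "
from h import *
wshot('w4')"
```

```text
time: 6.0
tool_pos: [483.2, -69.6, 210.4]
orientation: [-3.139, -0.115, 0.001]
wrist_force: [0.3, 0.2, 0.1]
opening: 0.4
gripper_force: 0.0
```

View pics/w3.png

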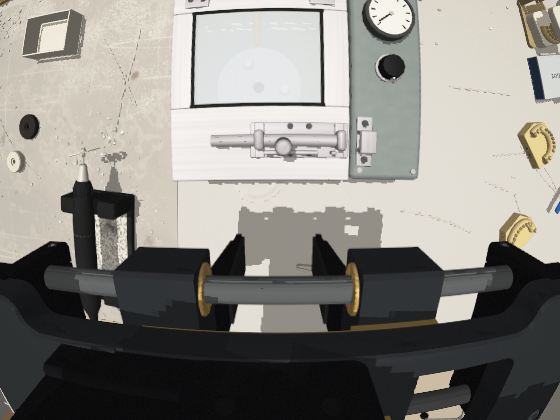

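View pics/w4.png

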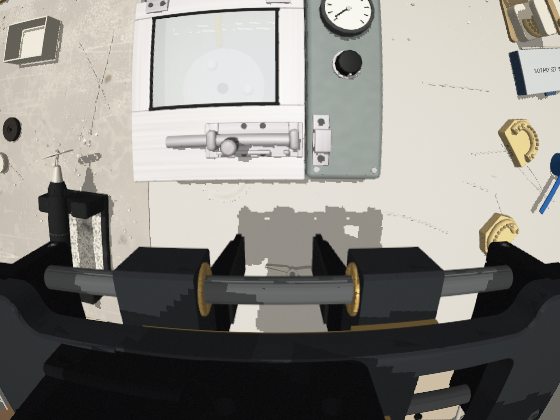

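In w3 the knob head is at about (284,146) and the keeper at (367,143). In w4 they are at (229,147) and (321,141). The lid is down on its seal, and I'll triangulate from these two views.

```bash
cat > tri.py <<'E'
from h import *
A,B=np.load('pics/w3.npz'),np.load('pics/w4.npz')
def top(Z,box,lo,hi):
    a,b,s,t=box; W=Z['w'][a:b,s:t]; k=(W[...,2]>lo)&(W[...,2]<hi)
    k=cv2.connectedComponentsWithStats(k.astype(np.uint8)); j=1+np.argmax(k[2][1:,4]); m=k[1]==j
    return k[3][j]+[s,a],W[m],m.sum()
def tri(pa,pb):
    g=lambda Z,p:(Z['c'],Z['ray'][int(round(p[1])),int(round(p[0]))]) 
    (c1,r1),(c2,r2)=g(A,pa),g(B,pb); r1=r1/np.linalg.norm(r1); r2=r2/np.linalg.norm(r2)
    s=np.linalg.lstsq(np.stack([r1,-r2],1),c2-c1,rcond=None)[0]; return (c1+s[0]*r1+c2+s[1]*r2)/2, np.linalg.norm(c1+s[0]*r1-c2-s[1]*r2)
o=np.array([601.9,-41.6]); th=.073; M=np.array([[np.cos(th),np.sin(th)],[-np.sin(th),np.cos(th)]])
for nm,b1,b2,lo,hi in [('knob',(125,165,262,305),(125,165,207,252),140,170),('keeper',(115,165,352,380),(115,165,308,336),108,125)]:
    pa,WA,na=top(A,b1,lo,hi); pb,WB,nb=top(B,b2,lo,hi); x,e=tri(pa,pb)
    print(nm,pa,pb,na,nb,'tri',x.round(1),e.round(1),'depth',np.median(WA,0).round(1),np.median(WB,0).round(1),'zmax',WA[:,2].max().round(1),'ext',np.ptp(WA,0).round(1),'b',(M@(WA.mean(0)[:2]-o)).round(1))
for Z,nm,(u0,u1) in ((A,'A',(340,430)),(B,'B',(300,390))):
    w=Z['w']; v,u=np.mgrid[0:420,0:560]; m=((np.abs(w[...,2]-95)<4)&(u>u0)&(u<u1)&(v<200)).astype(np.uint8); m=cv2.morphologyEx(m,cv2.MORPH_OPEN,np.ones((3,3))).astype(bool)
    e=np.array([w[r,np.where(m[r])[0].max()] for r in range(20,170) if m[r].any()]); print(nm,'yaw',np.polyfit(e[:,0],e[:,1],1)[0], 'z',np.median(w[m][:,2]),'front x',w[m][:,0].min())
    W=Z['w'][165:178,190:330] if nm=='A' else Z['w'][165:178,150:290]; print('lid front z',np.median(W[...,2]))
E
python3 tri.py
```

```text
knob [282.99603175 146.21428571] [228.60071942 146.08992806] 252 278 tri [537.3 -30.4 144.7] 0.1 depth [537.4 -30.2 151.5] [537.7 -30.9 151.5] zmax 153.8 ext [12.9 11.6 13.4] b [-63.5  16. ]
keeper [368.00806452 141.76075269] [322.68974359 140.27692308] 372 390 tri [ 545.6 -103.2  108.8] 0.4 depth [ 545.9 -101.8  114.5] [ 545.7 -102.3  114.4] zmax 116.7 ext [19.2 15.1  8.6] b [-60.4 -55.8]
A yaw 0.07478530616312064 z 95.38607572856736 front x 511.8801438181779
lid front z 101.45509776034785
B yaw 0.07385540026151291 z 95.29048052780689 front x 511.1196154858777
lid front z 101.38786951051372
```

```bash
python3 -m pendant '[[[0.0285,-0.01745,0],[0,0,0]],[[0.0285,-0.01745,0],[0,0,0]],[[0,0,0.03],[0,0,0]],[[0,0,0.03],[0,0,0]],[[0,0,0.01],[0,0,0]],[[0,0,0.0095],[0,0,0]],[[0,0,0],[0,0,0]],[[0,0,0],[0,0,0]]]' -0.2 20
```

```text
time: 7.05
tool_pos: [537.7, -31.5, 131.8]
orientation: [3.139, 0.114, 0.002]
wrist_force: [-0.3, -0.2, -0.8]
opening: 0.399
gripper_force: 0.0
```

```bash
python3 -m pendant '[[[0,-0.001,0.001],[0,0,0]],[[0,0,0],[0,0,0]],[[0,0,0],[0,0,0]],[[0,0,0],[0,0,0]],[[0,0,0],[0,0,0]]]' -1 10; python3 -m pendant '[[[0,0,0],[0,0,0]],[[0,0,0],[0,0,0]],[[0,0,0],[0,0,0]]]' -1 50
```

```text
time: 7.68
tool_pos: [537.3, -30.4, 130.2]
orientation: [3.139, 0.114, 0.0]
wrist_force: [-0.6, 0.2, 1.6]
opening: 0.118
gripper_force: 10.0
time: 8.05
tool_pos: [537.3, -30.4, 130.2]
orientation: [3.139, 0.114, 0.0]
wrist_force: [-0.2, 1.8, 3.0]
opening: 0.11
gripper_force: 50.0
```

```bash
python3 -m pendant '[[[0,0,0.001],[0,0,0]],[[0,0,0.001],[0,0,0]],[[0,0,0],[0,0,0]],[[0,0,0],[0,0,0]]]'; python3 -m pendant '[[[0,0,0.001],[0,0,0]],[[0,0,0],[0,0,0]],[[0,0,0],[0,0,0]]]'
```

```text
time: 8.55
tool_pos: [537.6, -30.5, 129.2]
orientation: [3.139, 0.114, 0.002]
wrist_force: [-3.9, 2.1, 14.2]
opening: 0.105
gripper_force: 50.0
time: 8.93
tool_pos: [537.5, -30.5, 128.3]
orientation: [3.139, 0.114, 0.002]
wrist_force: [-3.4, 1.7, 16.1]
opening: 0.108
gripper_force: 50.0
```

```bash
python3 -m pendant '[[[0,0,0.001],[0,0,0]],[[0,0,0],[0,0,0]],[[0,0,0],[0,0,0]]]'; python3 -m pendant '[[[0,0,0.001],[0,0,0]],[[0,0,0],[0,0,0]],[[0,0,0],[0,0,0]]]'; python3 -c "
from h import *
o=arm.get_obs();print(o['tool_pos'],o['wrist_torque'])"
```

```text
time: 9.3
tool_pos: [537.5, -30.5, 127.4]
orientation: [3.139, 0.114, 0.002]
wrist_force: [-3.5, 1.3, 16.5]
opening: 0.109
gripper_force: 50.0
time: 9.68
tool_pos: [537.5, -30.5, 126.4]
orientation: [3.139, 0.114, 0.002]
wrist_force: [-4.4, 1.5, 18.4]
opening: 0.111
gripper_force: 50.0
[537.48979586 -30.46008327 126.42995555] [ 2.90850169e-01  8.81103542e-01 -3.96992913e-04]
```

```bash
python3 -m pendant '[[[0,0,0.0007],[0,0,0]],[[0,0,0],[0,0,0]],[[0,0,0],[0,0,0]]]'; python3 -m pendant '[[[0,0,0.0005],[0,0,0]],[[0,0,0],[0,0,0]],[[0,0,0],[0,0,0]]]'
```

```text
time: 10.05
tool_pos: [537.5, -30.5, 125.8]
orientation: [3.139, 0.114, 0.002]
wrist_force: [-5.1, 1.7, 18.8]
opening: 0.108
gripper_force: 50.0
time: 10.42
tool_pos: [537.5, -30.5, 125.3]
orientation: [3.139, 0.114, 0.002]
wrist_force: [-4.9, 1.8, 20.1]
opening: 0.112
gripper_force: 50.0
```

```bash
python3 -m pendant '[[[0,0,0.0004],[0,0,0]],[[0,0,0],[0,0,0]],[[0,0,0],[0,0,0]]]'; python3 -m pendant '[[[0,0,0],[0,0,0]]]'
```

```text
time: 10.8
tool_pos: [537.4, -30.5, 125.0]
orientation: [3.139, 0.114, 0.002]
wrist_force: [-5.7, 1.6, 19.5]
opening: 0.113
gripper_force: 50.0
time: 10.92
tool_pos: [537.4, -30.5, 125.0]
orientation: [3.139, 0.114, 0.002]
wrist_force: [-5.5, 1.4, 20.0]
opening: 0.113
gripper_force: 50.0
```

```bash
python3 -m pendant '[[[-0.001,0,0],[0,0,0]],[[0,0,0],[0,0,0]],[[0,0,0],[0,0,0]]]'; python3 -m pendant '[[[-0.001,0,0.0002],[0,0,0]],[[0,0,0],[0,0,0]],[[0,0,0],[0,0,0]]]'
```

```text
time: 11.3
tool_pos: [536.9, -30.6, 125.0]
orientation: [3.139, 0.114, 0.004]
wrist_force: [-2.9, 1.1, 18.1]
opening: 0.111
gripper_force: 50.0
time: 11.68
tool_pos: [536.4, -30.7, 124.9]
orientation: [3.139, 0.114, 0.006]
wrist_force: [-1.5, 2.6, 18.1]
opening: 0.11
gripper_force: 50.0
```

```bash
python3 -m pendant '[[[-0.0003,0,0.0005],[0,0,0]],[[0,0,0],[0,0,0]],[[0,0,0],[0,0,0]]]'; python3 -m pendant '[[[-0.0003,0,0.0004],[0,0,0]],[[0,0,0],[0,0,0]],[[0,0,0],[0,0,0]]]'
```

```text
time: 12.05
tool_pos: [536.3, -30.8, 124.6]
orientation: [3.139, 0.114, 0.007]
wrist_force: [-0.6, 2.9, 19.8]
opening: 0.11
gripper_force: 50.0
time: 12.42
tool_pos: [536.3, -30.8, 124.5]
orientation: [3.138, 0.114, 0.008]
wrist_force: [-0.8, 2.8, 22.4]
opening: 0.111
gripper_force: 50.0
```

```bash
python3 -m pendant '[[[0,0.003,0],[0,0,0]],[[0,0.003,0],[0,0,0]],[[0,0.003,0],[0,0,0]],[[0,0,0],[0,0,0]]]'; python3 -m pendant '[[[0,0.003,0],[0,0,0]],[[0,0.003,0],[0,0,0]],[[0,0,0],[0,0,0]],[[0,0,0],[0,0,0]]]'
```

```text
time: 12.92
tool_pos: [537.0, -40.1, 124.5]
orientation: [3.138, 0.114, 0.008]
wrist_force: [-1.7, -0.7, 21.5]
opening: 0.114
gripper_force: 50.0
time: 13.42
tool_pos: [537.4, -46.1, 124.5]
orientation: [3.138, 0.114, 0.008]
wrist_force: [-0.7, 0.1, 21.9]
opening: 0.11
gripper_force: 50.0
```

```bash
python3 -m pendant '[[[0,0.0015,0],[0,0,0]],[[0,0.0015,0],[0,0,0]],[[0,0,0],[0,0,0]]]'; python3 -m pendant '[[[0,0.001,0],[0,0,0]],[[0,0.001,0],[0,0,0]],[[0,0,0],[0,0,0]]]'; python3 -m pendant '[[[0,0.001,0],[0,0,0]],[[0,0.001,0],[0,0,0]],[[0,0,0],[0,0,0]]]'
```

```text
time: 13.8
tool_pos: [537.6, -49.0, 124.5]
orientation: [3.138, 0.114, 0.008]
wrist_force: [-0.9, 0.6, 22.5]
opening: 0.111
gripper_force: 50.0
time: 14.18
tool_pos: [537.8, -50.9, 124.6]
orientation: [3.138, 0.114, 0.008]
wrist_force: [-0.6, 1.7, 22.6]
opening: 0.109
gripper_force: 50.0
time: 14.55
tool_pos: [537.9, -52.9, 124.5]
orientation: [3.138, 0.114, 0.008]
wrist_force: [-1.8, 1.4, 21.4]
opening: 0.111
gripper_force: 50.0
```

```bash
python3 -m pendant '[[[0,0.001,0],[0,0,0]],[[0,0.001,0],[0,0,0]],[[0,0.001,0],[0,0,0]],[[0,0,0],[0,0,0]]]'; python3 -m pendant '[[[0,0.0015,0],[0,0,0]],[[0,0.0015,0],[0,0,0]],[[0,0.0015,0],[0,0,0]],[[0,0,0],[0,0,0]]]'; python3 -m pendant '[[[0,0.001,0],[0,0,0]],[[0,0.001,0],[0,0,0]],[[0,0.001,0],[0,0,0]],[[0,0,0],[0,0,0]]]'
```

```text
time: 15.05
tool_pos: [538.1, -55.9, 124.5]
orientation: [3.138, 0.114, 0.008]
wrist_force: [-0.7, 1.4, 22.6]
opening: 0.115
gripper_force: 50.0
time: 15.55
tool_pos: [538.5, -60.5, 124.5]
orientation: [3.138, 0.114, 0.008]
wrist_force: [-0.5, 1.3, 22.4]
opening: 0.11
gripper_force: 50.0
time: 16.05
tool_pos: [538.7, -63.4, 124.5]
orientation: [3.138, 0.114, 0.008]
wrist_force: [-0.5, 2.2, 22.3]
opening: 0.111
gripper_force: 50.0
```

```bash
python3 -m pendant '[[[0,0.001,0],[0,0,0]],[[0,0.001,0],[0,0,0]],[[0,0,0],[0,0,0]]]'; python3 -m pendant '[[[0,0.0007,0],[0,0,0]],[[0,0,0],[0,0,0]],[[0,0,0],[0,0,0]]]'
```

```text
time: 16.42
tool_pos: [538.6, -64.6, 124.5]
orientation: [3.139, 0.113, 0.007]
wrist_force: [-0.4, 6.5, 22.8]
opening: 0.111
gripper_force: 50.0
time: 16.8
tool_pos: [538.6, -64.8, 124.5]
orientation: [-3.139, -0.113, -0.007]
wrist_force: [-0.4, 11.4, 23.4]
opening: 0.112
gripper_force: 50.0
```

```bash
python3 -m pendant '[[[0,-0.0015,0],[0,0,0]],[[0,0,-0.001],[0,0,0]],[[0,0,-0.001],[0,0,0]],[[0,0,0],[0,0,0]]]'; python3 -m pendant '[[[0,0,-0.001],[0,0,0]],[[0,0,0],[0,0,0]],[[0,0,0],[0,0,0]]]';  python3 -c "
from h import *
p,w,r,c=wshot('w5'); cv2.imwrite('pics/w5c.png',cv2.resize(p[60:240,230:430],None,fx=3,fy=3,interpolation=cv2.INTER_CUBIC))"
```

```text
time: 17.3
tool_pos: [538.4, -64.4, 125.3]
orientation: [3.139, 0.114, 0.005]
wrist_force: [2.2, 2.0, 10.2]
opening: 0.113
gripper_force: 50.0
time: 17.68
tool_pos: [537.6, -64.4, 125.4]
orientation: [3.139, 0.114, 0.002]
wrist_force: [4.8, 0.3, 0.2]
opening: 0.113
gripper_force: 50.0
```

View pics/w5c.png

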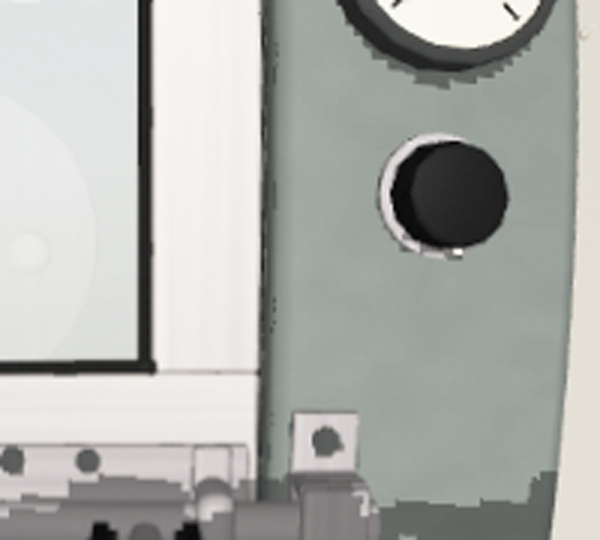

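The picture shows the rod passing through the keeper, with its nose out on the right at crop (375,510). The press force is now off and the lid is held. Next I'll let go and turn the knob with closed fingers from behind.

```bash
python3 -m pendant '[[[0,0,0],[0,0,0]],[[0,0,0],[0,0,0]],[[0,0,-0.017],[0,0,0]],[[0,0,-0.018],[0,0,0]],[[0.028,0,0],[0,0,0]],[[0,0,0],[0,0,0]]]' -0.6 10; python3 -m pendant '[[[0,0,0],[0,0,0]],[[0,0,0.02],[0,0,0]],[[0,0,0.018],[0,0,0]],[[0,0,0],[0,0,0]],[[0,0,0],[0,0,0]]]' -1 10;  python3 -c "
from h import *
p,w,r,c=wshot('w6'); print(arm.get_obs()['tool_pos'])"
```

```text
time: 18.48
tool_pos: [565.7, -62.1, 160.2]
orientation: [3.139, 0.115, -0.0]
wrist_force: [0.7, -0.2, -0.6]
opening: 0.199
gripper_force: 0.0
time: 19.1
tool_pos: [564.9, -62.3, 122.9]
orientation: [3.139, 0.114, 0.0]
wrist_force: [-0.3, -0.1, -0.3]
opening: 0.009
gripper_force: 0.0
[565.11225715 -62.29174169 123.11586301]
```

```bash
python3 -m pendant '[[[0,0,0.003],[0,0,0]],[[-0.008,0,0],[0,0,0]],[[-0.008,0,0],[0,0,0]],[[-0.006,0,0],[0,0,0]],[[0,0,0],[0,0,0]]]'; python3 -m pendant '[[[-0.006,0,0],[0,0,0]],[[-0.006,0,0],[0,0,0]],[[-0.006,0,0],[0,0,0]],[[0,0,0],[0,0,0]]]'; python3 -m pendant '[[[-0.006,0,0],[0,0,0]],[[-0.006,0,0],[0,0,0]],[[-0.006,0,0],[0,0,0]],[[0,0,0],[0,0,0]]]'
```

```text
time: 19.77
tool_pos: [542.6, -63.9, 119.6]
orientation: [3.139, 0.114, -0.0]
wrist_force: [-0.0, 1.0, -0.2]
opening: 0.006
gripper_force: 0.0
time: 20.27
tool_pos: [524.7, -65.1, 119.5]
orientation: [3.14, 0.114, -0.001]
wrist_force: [0.5, 0.0, 0.3]
opening: 0.007
gripper_force: 0.0
time: 20.78
tool_pos: [506.8, -66.4, 119.5]
orientation: [3.14, 0.114, -0.0]
wrist_force: [0.2, -1.0, 0.3]
opening: 0.003
gripper_force: 0.0
```

```bash
python3 -m pendant '[[[0.002,0,0.0015],[0,0,0]],[[0,0,0.001],[0,0,0]],[[0,0,0],[0,0,0]]]'; python3 -m pendant '[[[0,0,0.001],[0,0,0]],[[0,0,0.0005],[0,0,0]],[[0,0,0],[0,0,0]]]'
```

```text
time: 21.15
tool_pos: [509.4, -66.3, 117.4]
orientation: [3.139, 0.114, 0.0]
wrist_force: [-2.6, -0.7, 9.9]
opening: 0.005
gripper_force: 4.5
time: 21.52
tool_pos: [509.4, -66.4, 116.4]
orientation: [3.139, 0.114, 0.001]
wrist_force: [-4.6, -0.0, 15.4]
opening: 0.006
gripper_force: 7.8
```

```bash
python3 -m pendant '[[[0,0,-0.003],[0,0,0]],[[0,0,-0.04],[0,0,0]],[[0,0,-0.05],[0,0,0]],[[-0.04,0,0],[0,0,0]],[[0,0,0],[0,0,0]],[[0,0,0],[0,0,0]]]'; python3 -c "
from h import *
p,w,r,c=wshot('w7'); cv2.imwrite('pics/w7c.png',cv2.resize(p[60:260,190:430],None,fx=3,fy=3,interpolation=cv2.INTER_CUBIC))
print(arm.get_obs()['wrist_force'], np.median(w[150:170,210:260,2]))"
```

```text
time: 22.28
tool_pos: [469.9, -69.3, 208.4]
orientation: [3.139, 0.114, 0.001]
wrist_force: [-0.2, -0.6, 1.4]
opening: 0.005
gripper_force: 0.0
[-0.36064133  0.03511008 -0.63522871] 95.59953026761869
```

View pics/w7c.png

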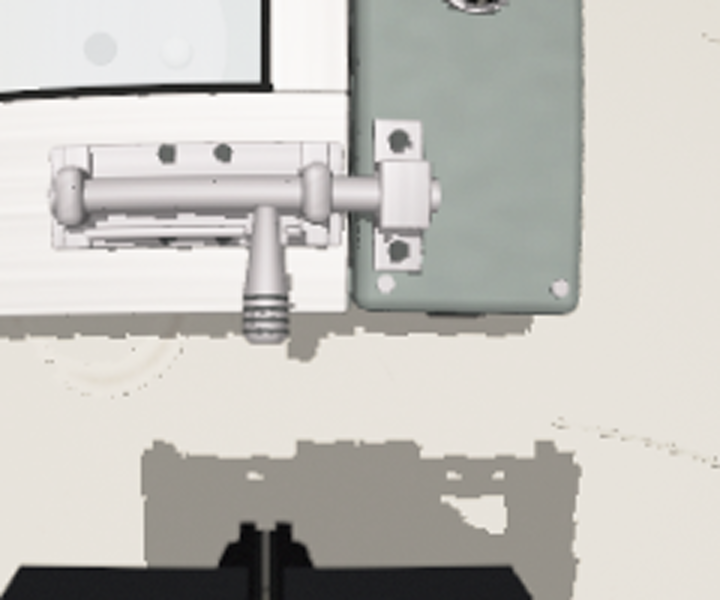

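The bolt nose stands about 2.7 mm beyond the keeper at crop (435,193). The knob is turned down through its notch at (265,280), and the lid is at 95.6 mm, so I'm handing in.

```bash
python3 -c "
from station import arm
print(arm.sign_off())"
```

```text
the job is handed in; nothing more can be done
None
```

The blaster is ready and handed in at about 22 s: the lid is pressed down on its seal (about 23 N peak at the knob), the bolt is home through the keeper, the knob is turned down in its notch, and the arm stayed clear of the things around it.

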